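# Fit the lamp module in the photometer and hold it locked

### The arm

A 6-joint arm with a two-finger parallel gripper is mounted at the origin on the work surface. World frame = base frame: x ahead of the robot, y to its left, z up, the work surface at z = 0. Lengths are in m, angles in degrees, forces in N, time in s.
With the tool pointing down it reaches from about 0.4 to 0.825 m from the base axis. Payload 7 kg.
Tool frame: the origin (TCP) lies midway between the tips of the shut fingers; the grasp point (between the pads) lies 19 mm behind it; z points along the fingers, y is the line along which they close (so a half turn about z gives the same grasp; the last joint's range is limited). The gripper opens to 88 mm and grips with 3 to 60 N. Pads are 19 mm wide; open, the fingers measure 130 mm over their backs; the gripper's body (78 mm by 193 mm) begins 47 mm behind the grasp point.
Start: joints at [79.59, 20.546, 0.682, 0, -70.136, -16.507], TCP at [0.306, 0.602, 0.227] pointing down, gripper open.
Joint ranges: [-176.03, 176.03], [-82.01, 121.73], [-58.28, 71.71], [-173.87, 95.51], [-174.79, -0.11], [-173.66, 173.66]. Speed limits (degrees/s): [136.94, 136.94, 172.46, 180, 180, 180].

### API

Orientations are given as [roll, pitch, yaw] about the fixed x, y, z axes, in that order (R = Rz(yaw) Ry(pitch) Rx(roll)).
In Python, from plant import r gives the robot as it stands.
- The arm moves only by the tool carry_out, never from a script. Its argument "deltas" is a list of rows, each a list of 3 entries, a list of its own where there are three numbers: the opening, from 0 (shut) to 1 (fully open), then the shift along the tool's x, y, z in mm, then the turn, a rotation vector about the tool's x, y, z in rad. In form: [[gripper, [tx, ty, tz], [rx, ry, rz]], ...]. A call has 1 to 12 rows; each row is the pose to reach, as a shift and turn from the pose commanded when the call began, along the tool's axes at that moment; what a row does not reach only later rows make up. A row lasts 1/10 s, in which the tool goes at most 50 mm and 8.59 degrees, less where a joint would pass 70% of its speed; a pose out of reach is approached as far as the arm can. A call with a gripper value outside its range is refused whole. The fingers move at their own pace and stop on an object; "squeeze" is the grip in N (left out, the last holds). Time passes only in rows, so rows that repeat a pose let the fingers close. It gives the time, the measured TCP pose, the force, the opening and the grip force at its end, in the units of the state.
- r.get_state(): the state, without advancing time (a new reading comes with each control period).
- r.capture(name): name is "side" or "top"; returns (picture, depth): 384x512x3 uint8, red, green, blue; 384x512 float32, m along the optical axis (not along the pixel's ray), 0 where there is no reading.
- r.get_calibration(name): a dict with "fov_y" (degrees; the focal length in pixels is half the picture's height over the tangent of half this angle, whatever the lens; pixels are square), "cx", "cy" (the principal point, pixels), "view" (4x4, takes a point from world to camera coordinates). Camera axes: x right, y down, z forward; pixel columns grow to the right and rows downward; lengths in m; the calibration is good to about 2 mm. A picture is of the moment at which its call begins. get_calibration takes no time and is no camera call.
- r.close_job(): hands the job in; it is judged then, once.
The state is a dict: "time_s": time; "joints": joint angles; "qd": joint speeds; "joint_torque": joint torques, N m; "tcp_pos": TCP position; "eef_rot": TCP orientation; "contact_force": force on the tool from outside, world axes, zero at the start; "moment": the same for the moment, N m; "gripper_width": finger opening in m; "gripper_force": force on a finger pad.
Only numpy, scipy, OpenCV 4.12 (cv2) and the standard library are available. Lean on these libraries where they do the work, as an engineer would, in place of code of your own. Each camera call takes 0.05 s, during which the arm holds its last target. There are 200 camera calls.

### The job

Raise the photometer's stiff cover by its bar handle to just past upright (about 105 degrees open; not folded right back) and leave it there. Take the lamp module (the one with the straight bar grip, not the round-knobbed blanking plug) from its ring stand, push it straight into the socket in the deck against the spring until its flange is flush, then twist it a quarter turn clockwise, seen from above, to the stop. The catch is missing, so finish while still gripping the module, pressed flush and turned fully; do not let go, and leave the other things on the bench where they stand.

Things in the scene. Friction and masses are not known exactly. Their poses are not given: they have to be found in the camera images.
- photometer: White bench instrument, fixed. Origin on the bench under the socket axis. Own +x points away from its front to the taller rear unit, own +y to the cover's hinge, z up. Flat deck 80 mm above the bench, x -125 to +125 mm, y -130 to +125 mm; rear unit x +125 to +240 mm, 165 mm high. The closed cover hides the socket in the deck.
- socket (a point): Centre of the keyhole, at the top face of the deck's 6 mm metal plate, 80 mm above the bench; axes as the photometer's. Keyhole: round bore 28 mm in diameter with two slots 14 mm wide, along own +x and -x, reaching 24.5 mm from the axis. Seated, the lamp's origin coincides with this point.
- cover (a joint): Opening angle of the cover, rad: 0 closed, 1.57 upright, stop at 2.3. Stiff hinge: stays where it is left; moving it takes about 6 N at the handle.
- cover_hinge (a point): Middle of the cover's hinge line, at deck height, 115 mm to the +y side of the socket; the line runs along the photometer's x. The cover swings up and over to +y. This frame turns with the cover; closed, its axes equal the photometer's.
- cover_handle (a point): Middle of the cover's steel bar handle: round, 10 mm thick, 110 mm long, parallel to the hinge, 35 mm off the cover's free wall (30 mm free behind it). From the hinge, in the cover's frame: y -205 mm, z +45 mm. The cover is a grey shell 150 mm (x) by 170 mm (y), 60 mm high, which lies beyond the hinge (+y side) when upright.
- lamp: Loose lamp module, 150 g. Origin: centre of the flange's underside. Flange 60 mm in diameter, 6 mm thick; on it a black bar grip 45 mm long (own x), 16 mm thick, top 42 mm above the origin. Below: chamfered stem 25 mm in diameter, 20 mm long, two pins 10 mm thick along own x (span 44 mm, 15 mm below the origin). Starts upright in a ring stand, bar within 0.7 rad of world x; half a turn is alike.
- plug: Blanking plug, a bystander, in the other ring stand: the same flange and stem without pins, black round knob 32 mm in diameter, top 36 mm above the origin. Origin: centre of the flange's underside.
- stand_a: One of two like aluminium ring stands, fixed: outside 64 mm, inside 52 mm in diameter, 36 mm high; holds the lamp module by its flange. Origin on the bench at its centre.
- stand_b: The other ring stand, the same size; holds the blanking plug.
- plunger (a joint): How far the sprung carriage inside the socket is pushed down, m. Touched when the flange is still 7 mm above the plate; 0.007 when the flange is flush, which takes about 9 N. If not pressed, the turned module springs up 4 mm.
- turn (a joint): Turn of the sprung rotor that takes the pins, rad clockwise from above: 0 at rest (in line with the slots), stop at 1.40. The pins have about 0.08 rad of play in it. It can be turned once the flange is less than 4 mm above the plate, so that the pins are under it; the spring turns it back with 0.05 to 0.15 N m.
- tube_rack: Bystander: grey rack of capped blood tubes, 50 x 200 mm, 92 mm high; origin under its centre.
- reagent: Bystander: amber glass bottle, 48 mm in diameter, 100 mm high; origin under its centre.
- slide_tray: Bystander: flat cardboard tray of stained slides, 75 x 130 mm, 14 mm high; origin under its centre.
Mind the look-alikes: they are no part of the job. Leave any blue look-alike of the lamp alone.

How it is judged:
By the outcome, as a careful person would: the job done as asked, in the order asked, and still so for the second after the job is handed in, while the arm keeps its last pose, push and grip.
It also fails if it takes over 72 s, if anything falls off the work surface, if the arm or the gripper's body presses on something with over 40 N, if the wrist force passes 120 N, or if a joint passes its speed limit or range.

## Working session

There is one attempt and no reset: what is moved stays moved. The work goes in short steps, Python scripts to look and compute and a tool call to move; the robot and the scene stay as the last step left them, time stands still between calls to the robot, and variables do not carry over. Pictures are saved under pics/ and viewed, at most 10 in all, crops included, and the job is handed in when it is done.

Besides the shell and the picture viewer there is one more tool, called after ">>>" by a JSON object that holds its "fn" and its "kwargs", one argument or row to a line. carry_out: Moves the arm, as the interface text tells. Its arguments: {"type":"object","properties":{"deltas":{"type":"array"},"squeeze":{"type":"number"}},"required":["deltas"]}

```bash
mkdir -p pics; ls
python3 - <<'E'
from plant import r
import cv2,numpy as np
ims=[]
for n in("side","top"):
    p,d=r.capture(n);np.savez(f"{n}0.npz",p=p,d=d)
    ims.append(p); c=r.get_calibration(n);print(n,c["fov_y"],c["cx"],c["cy"],np.round(c["view"],4).tolist())
    cv2.imwrite(f"pics/{n}0.png",cv2.resize(p[:,:,::-1],(800,600),interpolation=cv2.INTER_CUBIC))
print(r.get_state())
E
```

```text
pics
side 50.655783163194556 254.74486953482557 193.0172685894022 [[0.9604, -0.2785, -0.001, -0.5313], [-0.1954, -0.6714, -0.7149, 0.0961], [0.1984, 0.6868, -0.6992, 1.0382], [0.0, 0.0, 0.0, 1.0]]
top 50.74669760664356 256.39403916599497 187.56426008212796 [[-0.0145, -0.9998, -0.0151, -0.1231], [-0.9874, 0.0167, -0.1575, 0.5362], [0.1577, 0.0126, -0.9874, 0.9806], [0.0, 0.0, 0.0, 1.0]]
{'time_s': 0.1, 'joints': array([ 7.95887314e+01,  2.05875926e+01,  6.38131808e-01, -1.64802243e-02,
       -7.01360759e+01, -1.65080807e+01]), 'qd': array([-0.03348996, -0.03878123,  0.0724644 ,  0.02922616,  0.09044022,
       -0.02164788]), 'joint_torque': array([-1.69140367e-03, -5.84164810e+01,  2.93749845e+01,  7.01539323e+00,
        1.01023683e-02, -5.35058905e-05]), 'tcp_pos': array([0.30541638, 0.60145376, 0.22571061]), 'eef_rot': array([ 1.79913587e+02, -9.45274880e-03, -2.69249536e+01]), 'contact_force': array([-0.2205928 ,  0.13197357,  0.44808647]), 'moment': array([-0.01701939, -0.02071706, -0.01445323]), 'gripper_force': 0.0, 'gripper_width': 0.0877393508199581}
```

View pics/side0.png

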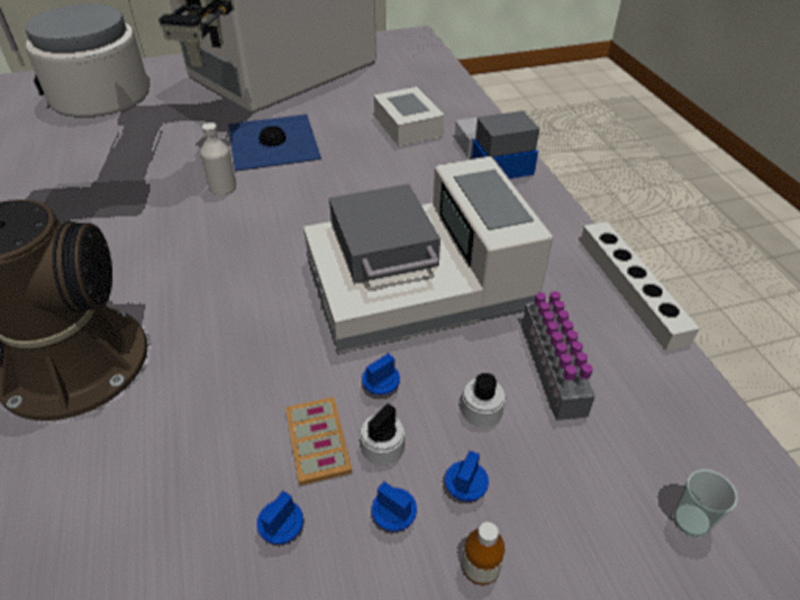

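View pics/top0.png

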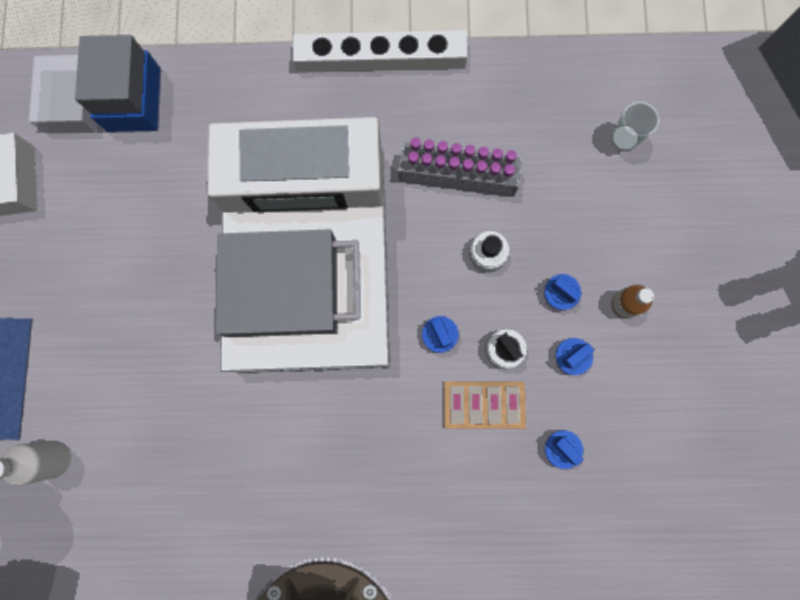

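The top view, in 800x600 pixels, shows:
- **Photometer:** deck at about (305,290), rear unit at the top (world +x), cover at (277,282), and handle bar at (355,280) on the −y side.
- **Grip candidates:** white ring stand with an angular black bar at (508,349), white ring stand with a round black knob at (490,248), and four blue look-alikes at (440,335), (562,292), (574,356) and (564,450).

The lamp is the one at (508,349), because it has a straight black bar and sits in a ring stand. An enlarged crop will confirm it.

```bash
cat > h.py <<'E'
import numpy as np, cv2
from plant import r
def K(n):
    c=r.get_calibration(n); f=192/np.tan(np.radians(c["fov_y"]/2)); return f,c["cx"],c["cy"],np.array(c["view"])
def cloud(n,d):
    f,cx,cy,V=K(n); v,u=np.mgrid[:d.shape[0],:d.shape[1]]
    P=np.stack([(u-cx)/f*d,(v-cy)/f*d,d],-1)
    return (P-V[:3,3])@V[:3,:3]
def ray(n,u,v):
    f,cx,cy,V=K(n); R=V[:3,:3]; return -R.T@V[:3,3], R.T@np.array([(u-cx)/f,(v-cy)/f,1])
def onplane(n,u,v,z):
    o,d=ray(n,u,v); return o+d*(z-o[2])/d[2]
def tri(a,b):   # (n,u,v) x2
    o1,d1=ray(*a);o2,d2=ray(*b); s=np.linalg.lstsq(np.c_[d1,-d2],o2-o1,rcond=None)[0]
    p,q=o1+s[0]*d1,o2+s[1]*d2; return (p+q)/2,np.linalg.norm(p-q)
def proj(n,P):
    f,cx,cy,V=K(n); C=V[:3,:3]@P+V[:3,3]; return np.array([f*C[0]/C[2]+cx,f*C[1]/C[2]+cy])
E
python3 - <<'E'
from h import *
D={n:np.load(n+"0.npz") for n in("side","top")}
S={"side":(225,255,260,300),"top":(305,205,345,242)}; S2={"side":(298,235,325,258),"top":(303,148,325,168)}
np.set_printoptions(precision=4,suppress=True)
crops=[]
for n in D:
    p,d=D[n]["p"],D[n]["d"]; C=cloud(n,d)
    print(n,"bench z",np.median(C[250:300,150:200,2][d[250:300,150:200]>0]))
    hsv=cv2.cvtColor(p,cv2.COLOR_RGB2HSV)
    for nm,(a,b,c,e) in (("lamp",S[n]),("plug",S2[n])):
        m=np.zeros(d.shape,bool); m[b:e,a:c]=p[b:e,a:c].max(-1)<60
        m&=d>0; z=C[m][:,2]; t=m&(C[:,:,2]>np.percentile(z,95)-0.006)
        q=C[t]; x=q[:,:2]-q[:,:2].mean(0); w,v=np.linalg.eigh(x.T@x)
        rc=cv2.minAreaRect((q[:,:2]*1e3).astype(np.float32))
        print(n,nm,"n",t.sum(),"ztop",np.percentile(q[:,2],[5,50,95]),"mean",q.mean(0),"ang",np.degrees(np.arctan2(v[1,1],v[0,1])),rc)
        w_=np.zeros(d.shape,bool); w_[b-6:e+6,a-6:c+6]=True; w_&=(p.min(-1)>120)&(hsv[...,1]<30)&(d>0)&(C[...,2]>.025)
        q=C[w_]; print("   white z",np.percentile(q[:,2],[50,90]),"box",q[:,:2].min(0),q[:,:2].max(0), "circ",cv2.minEnclosingCircle((q[:,:2]*1e3).astype(np.float32)))
    a,b,c,e=S[n]; crops.append(cv2.resize(p[b-10:e+10,a-10:c+10,::-1],(390,390),interpolation=cv2.INTER_CUBIC))
    # deck, rear, cover
    for nm,lo,hi in (("deck",.07,.09),("cover",.128,.15),("rear",.157,.175)):
        m=(C[...,2]>lo)&(C[...,2]<hi)&(d>0)&(C[...,0]>.3)&(C[...,0]<.9)&(C[...,1]>-.1)&(C[...,1]<.4)
        if nm=="deck": m&=p.min(-1)>150
        k,l,st,ce=cv2.connectedComponentsWithStats(m.astype(np.uint8))
        i=1+st[1:,4].argmax(); q=C[l==i]; rc=cv2.minAreaRect((q[:,:2]*1e3).astype(np.float32)); print(n,nm,st[i,4],"z",np.median(q[:,2]),rc)
cv2.imwrite("pics/lamp.png",np.hstack(crops))
p=D["top"]["p"][140:240,125:255,::-1]; q=D["side"]["p"][110:210,190:320,::-1]
cv2.imwrite("pics/cover.png",np.vstack([np.hstack([cv2.resize(q,(390,300)),cv2.resize(p,(390,300))]), np.hstack([cv2.resize(c,(300,300)) for c in crops]+[np.zeros((300,180,3),np.uint8)])]))
E
```

```text
side bench z -0.001479362020402695
side lamp n 138 ztop [0.0727 0.0755 0.0775] mean [ 0.4419 -0.3005  0.0754] ang -144.73178868663595 ((442.3250427246094, -299.579833984375), (45.391239166259766, 16.616497039794922), 34.091068267822266)
   white z [0.0393 0.0415] box [ 0.4118 -0.3302] [ 0.4737 -0.2705] circ ((441.982666015625, -299.048095703125), 31.713857650756836)
side plug n 122 ztop [0.0667 0.0694 0.071 ] mean [ 0.6034 -0.2793  0.0693] ang 63.48685401953289 ((604.02685546875, -278.8475341796875), (30.502830505371094, 27.79014015197754), 58.45494842529297)
   white z [0.0393 0.0413] box [ 0.5761 -0.3082] [ 0.6336 -0.2483] circ ((604.0610961914062, -277.9502868652344), 31.10399627685547)
side deck 2539 z 0.077434070356378 ((541.0204467773438, 24.390777587890625), (249.77285766601562, 252.1903839111328), 0.9511855840682983)
side cover 2378 z 0.13790869722420954 ((539.46240234375, 35.817352294921875), (150.8276824951172, 213.9382781982422), 0.8818978071212769)
side rear 2353 z 0.16314829120474983 ((720.0381469726562, 25.36566925048828), (117.61286926269531, 252.13783264160156), 1.122
[... 426 characters left out ...]
an [ 0.6036 -0.2764  0.0724] ang -135.28227744670693 ((604.2084350585938, -277.48773193359375), (26.56366729736328, 25.911880493164062), 42.59056854248047)
   white z [0.0421 0.0451] box [ 0.575  -0.3085] [ 0.6359 -0.2465] circ ((606.1951293945312, -278.4308166503906), 32.00566864013672)
top deck 4443 z 0.0801674552105219 ((541.4580688476562, 23.36138916015625), (250.49855041503906, 248.52565002441406), 1.065782070159912)
top cover 5120 z 0.14059515681027973 ((541.2943115234375, 33.59877014160156), (151.194580078125, 210.80007934570312), 1.1059132814407349)
top rear 5205 z 0.1661556225377505 ((721.1973876953125, 25.4051513671875), (117.91934204101562, 250.44827270507812), 0.9610064625740051)
```

View pics/cover.png

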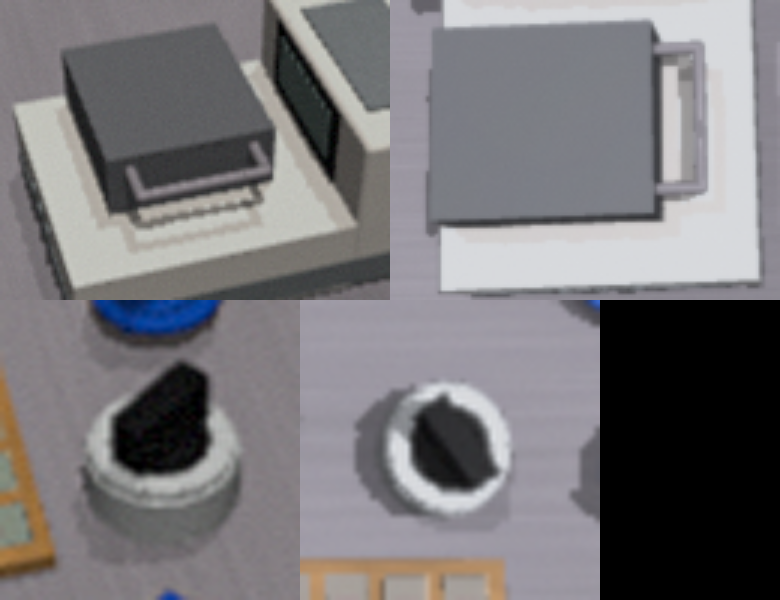

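The crop confirms the lamp: a straight black bar about 45×16 mm at 35°, on a ring stand, centred near (0.443, −0.299). Grip top height is 0.078 m from the top camera and 0.0755 m from the side camera, against 0.078 m expected. Next I check the handle and the path clearance.

```bash
cat >> h.py <<'E'
def rel(dx,dy,dz,yaw):  # world mm -> tool mm for tool-down at yaw deg
    c,s=np.cos(np.radians(yaw)),np.sin(np.radians(yaw)); return np.round([c*dx+s*dy,s*dx-c*dy,-dz],1)
E
python3 - <<'E'
from h import *
np.set_printoptions(precision=4,suppress=True)
D={n:np.load(n+"0.npz") for n in("side","top")}
for n in D:
    p,d=D[n]["p"],D[n]["d"]; C=cloud(n,d); x,y,z=C[...,0],C[...,1],C[...,2]
    m=(z>.105)&(z<.140)&(d>0)&(x>.47)&(x<.62)&(y<-.05)&(y>-.085)
    q=C[m]; print(n,m.sum(),q.min(0),q.max(0),np.median(q,0),"ztop",np.percentile(q[:,2],90))
    a=q[q[:,0]<.53];b=q[q[:,0]>.555]; print(np.median(a,0),np.median(b,0))
    if n=="top":
        m=(d>0)&(x>.15)&(x<.65)&(y>-.1)&(y<.7); print("max z path",z[m].max(), C[m][z[m].argmax()])
# two-view handle: project top-view handle mid at ray, compare
P=np.array([.5426,-.066,.125]); print(proj("side",P),proj("top",P))
print("shift",rel((.5426-.306)*1e3,(-.066-.602)*1e3,0,-26.92), rel(0,0,0,0))
E
```

```text
side 214 [ 0.4815 -0.0735  0.1204] [ 0.6007 -0.0505  0.1318] [ 0.538  -0.0686  0.1275] ztop 0.12975031307727222
[ 0.5005 -0.0684  0.1273] [ 0.5812 -0.0682  0.1277]
top 261 [ 0.483  -0.072   0.1261] [ 0.6012 -0.0507  0.1363] [ 0.5382 -0.0654  0.1309] ztop 0.13331126891355763
[ 0.5002 -0.0672  0.131 ] [ 0.5834 -0.0652  0.1309]
max z path 0.15316606664797633 [0.2871 0.4257 0.1532]
[257.9777 170.993 ] [227.6485 178.8188]
shift [513.4 488.5   0. ] [0. 0. 0.]
```

>>> {"fn": "carry_out", "kwargs": {
  "deltas": [
    [1,[0,0,-40],[0,0,0]],
    [1,[32,30,-60],[0,0,-0.03]],
    [1,[64,61,-60],[0,0,-0.06]],
    [1,[96,91,-60],[0,0,-0.09]],
    [1,[128,122,-60],[0,0,-0.12]],
    [1,[160,152,-60],[0,0,-0.15]],
    [1,[192,183,-60],[0,0,-0.18]],
    [1,[225,214,-60],[0,0,-0.21]],
    [1,[257,244,-60],[0,0,-0.24]],
    [1,[289,275,-60],[0,0,-0.27]],
    [1,[321,305,-60],[0,0,-0.3]],
    [1,[353,336,-60],[0,0,-0.33]]
  ]
}}

```text
time_s: 1.3
tcp_pos: [0.4683, 0.1407, 0.2865]
eef_rot: [-180.0, 0.0, -7.9]
contact_force: [1.1, -0.4, 1.2]
gripper_width: 0.0878
gripper_force: 0.0
```

>>> {"fn": "carry_out", "kwargs": {
  "deltas": [
    [0.22,[21,40,0],[0,0,-0.03]],
    [0.22,[42,80,0],[0,0,-0.06]],
    [0.22,[63,120,0],[0,0,-0.09]],
    [0.22,[84,160,0],[0,0,-0.12]],
    [0.22,[102,197,0],[0,0,-0.157]],
    [0.22,[102,197,40],[0,0,-0.157]],
    [0.22,[102,197,80],[0,0,-0.157]],
    [0.22,[102,197,110],[0,0,-0.157]],
    [0.22,[102,197,125],[0,0,-0.157]],
    [0.22,[102,197,125],[0,0,-0.157]]
  ]
}}

```text
time_s: 2.3
tcp_pos: [0.5399, -0.0672, 0.1588]
eef_rot: [180.0, 0.3, 1.0]
contact_force: [-0.5, 0.0, 0.3]
gripper_width: 0.0202
gripper_force: 0.0
```

Run:
```python
from h import *
s=r.get_state(); print(s["tcp_pos"],s["eef_rot"],s["joints"],s["gripper_width"])
p,d=r.capture("side");q,_=r.capture("top")
cv2.imwrite("pics/hand.png",np.hstack([cv2.resize(p[60:210,190:340,::-1],(400,400)),cv2.resize(q[110:260,125:275,::-1],(400,400))]))
```

```text
[ 0.5399065  -0.06716563  0.15883363] [179.9665808    0.30766407   0.9530419 ] [ 1.35252904e+01  1.16573627e+01 -2.11237353e+01 -4.07178412e-02
 -5.75264700e+01  7.74497953e+01] 0.020215580574377303
```

View pics/hand.png

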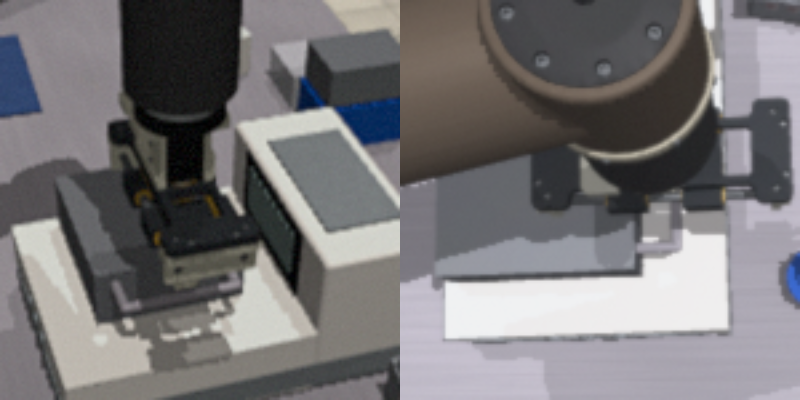

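The picture shows the gripper above the handle bar, with the fingers on either side of it at about (205,270) in the left panel and (660,240) in the right.

>>> {"fn": "carry_out", "kwargs": {
  "deltas": [
    [0.22,[0,0,20],[0,0,0]],
    [0.22,[0,0,35],[0,0,0]],
    [0.22,[0,0,48],[0,0,0]],
    [0.22,[0,0,48],[0,0,0]]
  ]
}}

```text
time_s: 2.8
tcp_pos: [0.5413, -0.0668, 0.1129]
eef_rot: [180.0, 0.1, 1.0]
contact_force: [0.5, 0.2, 0.1]
gripper_width: 0.0195
gripper_force: 0.0
```

>>> {"fn": "carry_out", "kwargs": {
  "deltas": [
    [0,[0,0,0],[0,0,0]],
    [0,[0,0,0],[0,0,0]],
    [0,[0,0,0],[0,0,0]],
    [0,[0,0,0],[0,0,0]]
  ],
  "squeeze": 25
}}

```text
time_s: 3.2
tcp_pos: [0.5425, -0.0657, 0.1144]
eef_rot: [-179.9, -0.1, 1.0]
contact_force: [0.3, 4.7, -1.3]
gripper_width: 0.0089
gripper_force: 25.0
```

>>> {"fn": "carry_out", "kwargs": {
  "deltas": [
    [0,[0,-2,-8],[0,0,0]],
    [0,[0,-4.7,-17.7],[0,0,0]],
    [0,[0,-10.9,-34.9],[0,0,0]],
    [0,[0,-18.6,-51.6],[0,0,0]],
    [0,[0,-27.8,-67.4],[0,0,0]],
    [0,[0,-38.2,-82.4],[0,0,0]],
    [0,[0,-50,-96.5],[0,0,0]],
    [0,[0,-50,-96.5],[0,0,0]]
  ]
}}

```text
time_s: 4.0
tcp_pos: [0.5416, -0.0153, 0.2124]
eef_rot: [-179.9, -0.2, 1.0]
contact_force: [1.2, 2.2, 0.8]
gripper_width: 0.0095
gripper_force: 25.0
```

>>> {"fn": "carry_out", "kwargs": {
  "deltas": [
    [0,[0,-12.9,-13],[0,0,0]],
    [0,[0,-26.9,-24.8],[0,0,0]],
    [0,[0,-41.8,-35.3],[0,0,0]],
    [0,[0,-57.7,-44.4],[0,0,0]],
    [0,[0,-74.3,-52.2],[0,0,0]],
    [0,[0,-91.5,-58.5],[0,0,0]],
    [0,[0,-109.2,-63.3],[0,0,0]],
    [0,[0,-127.2,-66.5],[0,0,0]],
    [0,[0,-145.4,-68.1],[0,0,0]],
    [0,[0,-145.4,-68.1],[0,0,0]]
  ]
}}

```text
time_s: 5.0
tcp_pos: [0.5393, 0.1295, 0.2809]
eef_rot: [-180.0, -0.2, 1.1]
contact_force: [-2.3, 3.4, 9.8]
gripper_width: 0.0093
gripper_force: 25.0
```

>>> {"fn": "carry_out", "kwargs": {
  "deltas": [
    [0,[0,-18.3,0],[0,0,0]],
    [0,[0,-36.5,1.5],[0,0,0]],
    [0,[0,-54.6,4.6],[0,0,0]],
    [0,[0,-72.3,9.3],[0,0,0]],
    [0,[0,-89.5,15.5],[0,0,0]],
    [0,[0,-106.2,23.2],[0,0,0]],
    [0,[0,-106.2,23.2],[0,0,0]],
    [0,[0,-106.2,23.2],[0,0,0]]
  ]
}}

```text
time_s: 5.8
tcp_pos: [0.5373, 0.2373, 0.2549]
eef_rot: [-179.8, -0.1, 1.1]
contact_force: [2.7, 5.5, 0.3]
gripper_width: 0.0089
gripper_force: 25.0
```

>>> {"fn": "carry_out", "kwargs": {
  "deltas": [
    [0.22,[0,0,0],[0,0,0]],
    [0.22,[0,0,0],[0,0,0]],
    [0.22,[0,0,-10],[0,0,0]],
    [0.22,[0,0,-30],[0,0,0]],
    [0.22,[0,0,-50],[0,0,0]],
    [0.5,[0,40,-60],[0,0,0]],
    [0.5,[0,80,-60],[0,0,0]],
    [0.5,[0,120,-60],[0,0,0]],
    [0.5,[0,160,-60],[0,0,0]],
    [0.5,[0,200,-60],[0,0,0]],
    [0.5,[0,240,-60],[0,0,0]],
    [0.5,[0,280,-60],[0,0,0]]
  ]
}}

```text
time_s: 7.0
tcp_pos: [0.541, -0.047, 0.3159]
eef_rot: [-180.0, -0.0, 1.0]
contact_force: [0.5, 0.4, 0.2]
gripper_width: 0.0439
gripper_force: 0.0
```

>>> {"fn": "carry_out", "kwargs": {
  "deltas": [
    [0.6,[-15,36,0],[0,0,-0.08]],
    [0.6,[-30,72,0],[0,0,-0.16]],
    [0.6,[-45,108,0],[0,0,-0.25]],
    [0.6,[-60,144,20],[0,0,-0.34]],
    [0.6,[-75,180,50],[0,0,-0.43]],
    [0.6,[-90,216,80],[0,0,-0.52]],
    [0.6,[-103,253,110],[0,0,-0.6]],
    [0.6,[-103,253,150],[0,0,-0.6]],
    [0.6,[-103,253,150],[0,0,-0.6]]
  ]
}}

```text
time_s: 7.9
tcp_pos: [0.439, -0.2998, 0.1607]
eef_rot: [-179.6, 0.3, 35.2]
contact_force: [-0.4, 0.2, -0.2]
gripper_width: 0.0524
gripper_force: 0.0
```

Run:
```python
from h import *
np.set_printoptions(precision=4,suppress=True)
s=r.get_state(); print(s["tcp_pos"],s["eef_rot"],s["joints"])
ims=[]
for n,(a,b,c,e) in (("side",(190,60,360,330)),("top",(130,100,380,290))):
    p,d=r.capture(n); np.savez(n+"1.npz",p=p,d=d); C=cloud(n,d); x,y,z=C[...,0],C[...,1],C[...,2]
    # cover angle: points of gray cover beyond hinge
    m=(d>0)&(x>.47)&(x<.61)&(y>.14)&(y<.36)&(z>.2)
    if m.any(): q=C[m]; print(n,"cover pts",m.sum(),q.min(0),q.max(0)); i=z[m].argmax(); print(" top pt",q[i])
    m=(d>0)&(abs(x-.541)<.04)&(abs(y-.025)<.04); q=p[m]; 
    # keyhole: dark region on deck plane
    P=np.array([.541,.025,.08]); u,v=proj(n,P); print(n,"socket px",u,v)
    g=p.max(-1); w=g[int(v)-30:int(v)+30,int(u)-30:int(u)+30]; print(np.percentile(w,[2,10,25,50,75,95]))
    ims.append(cv2.resize(p[int(v)-35:int(v)+35,int(u)-35:int(u)+35,::-1],(390,390),interpolation=cv2.INTER_CUBIC))
    ims.append(cv2.resize(p[:,:,::-1][30:,60:],(390,299)) if 0 else cv2.resize(p[...,::-1],(390,292)))
cv2.imwrite("pics/key.png",np.vstack([np.hstack([ims[0],ims[2]])[:300] if 0 else cv2.resize(np.hstack([ims[0],ims[2]]),(600,300)),cv2.resize(np.hstack([ims[1],ims[3]]),(600,225))]))
```

```text
[ 0.439  -0.2998  0.1607] [-179.5698    0.2703   35.1507] [-13.2431  10.5191 -22.2965  -0.0989 -57.6855 138.4459]
side socket px 247.86857411082292 162.37049256689397
[  9.  22.  26.  29.  34. 226.]
top cover pts 2056 [0.4702 0.1726 0.2009] [0.61   0.2428 0.2735]
 top pt [0.5729 0.2326 0.2735]
top socket px 191.9492691983192 183.39782778844048
[ 64.  81.  94.  99. 180. 242.]
```

View pics/key.png

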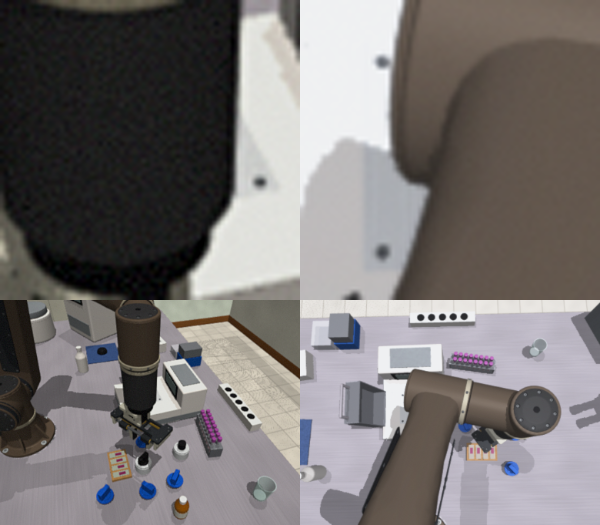

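Cover is open: the handle is now at y≈0.23, z≈0.27, which matches 105°. The arm hides the keyhole in both views, so I'll grasp the lamp first and look again from a clear pose.

>>> {"fn": "carry_out", "kwargs": {
  "deltas": [
    [0.45,[0,0,30],[0,0,0]],
    [0.45,[0,0,60],[0,0,0]],
    [0.45,[0,0,90],[0,0,0]],
    [0.45,[0,0,108],[0,0,0]],
    [0.45,[0,0,118],[0,0,0]],
    [0.45,[0,0,118],[0,0,0]],
    [0.45,[0,0,118],[0,0,0]]
  ]
}}

```text
time_s: 8.7
tcp_pos: [0.4443, -0.3001, 0.0487]
eef_rot: [179.9, -0.1, 35.4]
contact_force: [1.0, -0.3, 0.1]
gripper_width: 0.0396
gripper_force: 0.0
```

>>> {"fn": "carry_out", "kwargs": {
  "deltas": [
    [0,[0,0,0],[0,0,0]],
    [0,[0,0,0],[0,0,0]],
    [0,[0,0,0],[0,0,0]],
    [0,[0,0,0],[0,0,0]],
    [0,[0,0,0],[0,0,0]]
  ],
  "squeeze": 20
}}

```text
time_s: 9.2
tcp_pos: [0.4429, -0.3001, 0.0474]
eef_rot: [180.0, -0.0, 35.4]
contact_force: [-0.9, 1.8, 5.8]
gripper_width: 0.0159
gripper_force: 20.0
```

>>> {"fn": "carry_out", "kwargs": {
  "deltas": [
    [0,[0,0,0],[0,0,0]],
    [0,[0,0,-15],[0,0,0]],
    [0,[0,0,-40],[0,0,0]],
    [0,[0,0,-80],[0,0,0]],
    [0,[0,0,-120],[0,0,0]],
    [0,[-40,0,-120],[0,0,0]],
    [0,[-80,0,-120],[0,0,0]],
    [0,[-120,0,-120],[0,0,0]],
    [0,[-150,0,-120],[0,0,0]],
    [0,[-160,0,-120],[0,0,0]],
    [0,[-160,0,-120],[0,0,0]]
  ],
  "squeeze": 50
}}

```text
time_s: 10.3
tcp_pos: [0.311, -0.3931, 0.1667]
eef_rot: [-180.0, 0.0, 35.2]
contact_force: [0.5, -0.4, -1.2]
gripper_width: 0.0158
gripper_force: 50.0
```

Run:
```python
from h import *
np.set_printoptions(precision=4,suppress=True)
s=r.get_state(); print(s["tcp_pos"],s["eef_rot"],s["joints"],s["gripper_width"],s["contact_force"])
ims=[]
for n in ("side","top"):
    p,d=r.capture(n); np.savez(n+"2.npz",p=p,d=d)
    u,v=proj(n,np.array([.541,.025,.08])); u,v=int(u),int(v); print(n,u,v)
    ims+=[cv2.resize(p[v-30:v+30,u-30:u+30,::-1],(390,300),interpolation=cv2.INTER_CUBIC),cv2.resize(p[...,::-1],(390,292))]
cv2.imwrite("pics/key2.png",np.vstack([np.hstack(ims[::2]),np.hstack(ims[1::2])]))
```

```text
[ 0.311  -0.3931  0.1667] [-179.9684    0.006    35.2312] [-29.1537   7.0286 -25.7666  -0.0098 -57.2359 154.3903] 0.015845249005912432 [ 0.5495 -0.4013 -1.2184]
side 247 162
top 191 183
```

View pics/key2.png

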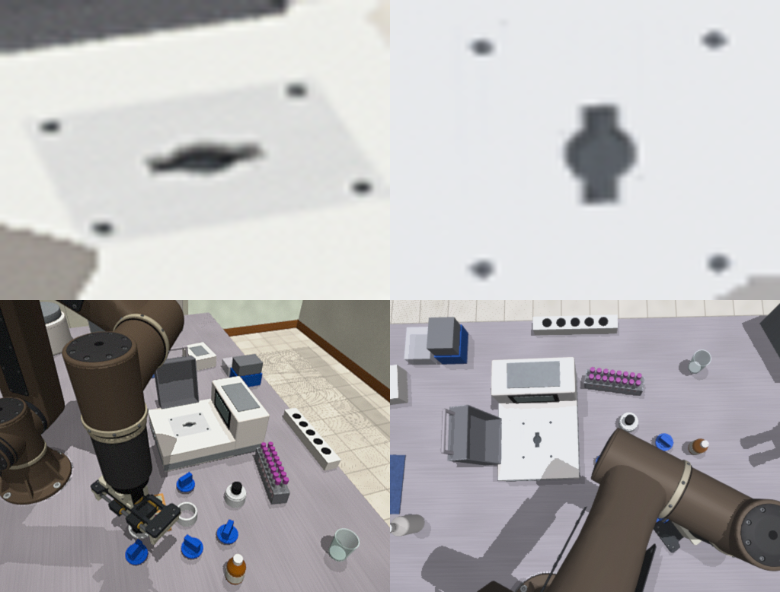

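The keyhole is clear in both views, at about (200,158) in the left crop and (600,153) in the right. Its slots run along the photometer's x, and the plate has four screws around it. The lamp is in the grip and its stand is empty.

Run:
```python
from h import *
np.set_printoptions(precision=4,suppress=True)
px={}
for n in("side","top"):
    z=np.load(n+"2.npz"); p,d=z["p"],z["d"]; u,v=proj(n,np.array([.541,.025,.08])).astype(int)
    w=p[v-30:v+30,u-30:u+30].astype(float).mean(-1); s=cv2.resize(w,(600,600),interpolation=cv2.INTER_CUBIC)
    m=(s<150 if n=="top" else s<150).astype(np.uint8); k,l,st,ce=cv2.connectedComponentsWithStats(m)
    L=[]
    for i in range(1,k):
        if st[i,4]<300 or st[i,0]==0 or st[i,1]==0 or st[i,0]+st[i,2]==600 or st[i,1]+st[i,3]==600: continue
        c=(ce[i]+.5)/10-.5+[u-30,v-30]; L.append((st[i,4],c)); 
    L.sort(key=lambda t:-t[0]); K0=L[0]; sc=np.array([t[1] for t in L[1:5]])
    px[n]=(K0[1],sc)
    print(n,"key px",K0, "plane",onplane(n,*K0[1],.08)); S=[onplane(n,*c,.08) for c in sc]; S=np.array(S); print(S,"mean",S.mean(0))
    i=np.array([onplane(n,*(((np.array([x,y])+.5)/10-.5)+[u-30,v-30]),.08) for y,x in np.argwhere(l==l[int((K0[1][1]-v+30)*10+5),int((K0[1][0]-u+30)*10+5)])[::7]])
    print("  key rect",cv2.minAreaRect((i[:,:2]*1e3).astype(np.float32)))
    # lamp flange outline in first picture
    z=np.load(n+"0.npz"); p,d=z["p"],z["d"]; C=cloud(n,d)
    hsv=cv2.cvtColor(p,cv2.COLOR_RGB2HSV)
    g=np.hypot(C[...,0]-.443,C[...,1]+.2995)<.045
    m=(g&(C[...,2]>.0385-(n=="side")*.002)&(d>0)).astype(np.uint8)
    cs=max(cv2.findContours(m,cv2.RETR_EXTERNAL,cv2.CHAIN_APPROX_NONE)[0],key=cv2.contourArea)[:,0]
    q=np.array([onplane(n,*c,.042)[:2] for c in cs]); A=np.c_[2*q,np.ones(len(q))]; x=np.linalg.lstsq(A,(q**2).sum(1),rcond=None)[0]; print("  lamp circ",x[:2],np.sqrt(x[2]+x[0]**2+x[1]**2))
print("tri key",tri(("side",*px["side"][0]),("top",*px["top"][0])))
for a in px["top"][1]:
    b=min((tri(("side",*q),("top",*a)) for q in px["side"][1]),key=lambda t:t[1]); print("tri screw",b)
```

```text
side key px (np.int32(6590), array([247.9253, 163.2652])) plane [0.5401 0.0213 0.08  ]
[[ 0.5946  0.0673  0.08  ]
 [ 0.4859 -0.0217  0.08  ]
 [ 0.5962 -0.0199  0.08  ]
 [ 0.4846  0.0658  0.08  ]] mean [0.5403 0.0229 0.08  ]
  key rect ((540.2145385742188, 21.35697364807129), (24.047903060913086, 45.611934661865234), 70.88677215576172)
  lamp circ [ 0.4441 -0.2967] 0.031554982707996476
top key px (np.int32(13734), array([192.8236, 183.3149])) plane [0.5412 0.0229 0.08  ]
[[ 0.5973 -0.0198  0.08  ]
 [ 0.4853  0.0661  0.08  ]
 [ 0.4867 -0.0218  0.08  ]
 [ 0.5951  0.0682  0.08  ]] mean [0.5411 0.0232 0.08  ]
  key rect ((541.2163696289062, 22.84258270263672), (47.13222885131836, 25.952213287353516), 20.58696174621582)Traceback (most recent call last):
  File "<stdin>", line 23, in <module>
  File "h.py", line 12, in onplane
    o,d=ray(n,u,v); return o+d*(z-o[2])/d[2]
        ~~~^^^^^^^
  File "h.py", line 10, in ray
    f,cx,cy,V=K(n); R=V[:3,:3]; return -R.T@V[:3,3], R.T@np.array([(u-cx)/f,(v-cy)/f,1])
              ~^^^
  File "h.py", line 4, in K
    c=r.get_calibration(n); f=192/np.tan(np.radians(c["fov_y"]/2)); return f,c["cx"],c["cy"],np.array(c["view"])
ValueError: time passes only in moves, steps and waits
```

```bash
sed -i 's/^def K(n):/import functools\n@functools.cache\ndef K(n):/' h.py
python3 - <<'E'
from h import *
np.set_printoptions(precision=4,suppress=True)
for n in("side","top"):
    z=np.load(n+"0.npz"); p,d=z["p"],z["d"]; C=cloud(n,d)
    for zc,zl in((.0405,.0385),(.042,.039)):
      for nm,c0,c1 in(("lamp",.443,-.2995),("plug",.604,-.278)):
        m=((np.hypot(C[...,0]-c0,C[...,1]-c1)<.05)&(C[...,2]>zl-(n=="side")*.0015)&(d>0)).astype(np.uint8)
        cs=max(cv2.findContours(m,cv2.RETR_EXTERNAL,cv2.CHAIN_APPROX_NONE)[0],key=cv2.contourArea)[:,0]
        q=np.array([onplane(n,*c,.042)[:2] for c in cs]); q=q[np.hypot(*(q-q.mean(0)).T)<.036]
        A=np.c_[2*q,np.ones(len(q))]; x=np.linalg.lstsq(A,(q**2).sum(1),rcond=None)[0]; print(n,nm,x[:2],np.sqrt(x[2]+x[0]**2+x[1]**2))
print("tri key",tri(("side",247.925,163.265),("top",192.824,183.315)))
S=[[.5946,.0673],[.4859,-.0217],[.5962,-.0199],[.4846,.0658]];T=[[.5951,.0682],[.4867,-.0218],[.5973,-.0198],[.4853,.0661]]
for a,b in zip(S,T): print("tri screw",*tri(("side",*proj("side",np.array(a+[.08]))),("top",*proj("top",np.array(b+[.08])))))
st=r.get_state(); print(st["tcp_pos"],st["eef_rot"])
E
```

```text
side lamp [ 0.4423 -0.2997] 0.029737188673563165
side plug [ 0.604  -0.2784] 0.030018189348635774
side lamp [ 0.4423 -0.2996] 0.029657840434191632
side plug [ 0.604  -0.2784] 0.03003224933009595
top lamp [ 0.4433 -0.2991] 0.02888336795319898
top plug [ 0.6056 -0.2776] 0.0290127535072918
top lamp [ 0.4434 -0.2991] 0.028782274551253796
top plug [ 0.6057 -0.2777] 0.028886235348540748
tri key (array([0.541 , 0.0232, 0.0784]), np.float64(0.0008042788503793341))
tri screw [0.5951 0.0684 0.0791] 0.00035172426906790563
tri screw [ 0.4863 -0.0218  0.0801] 0.0008020435011448946
tri screw [ 0.5968 -0.0197  0.0799] 0.001048458413418503
tri screw [0.485  0.0662 0.0797] 0.0006596957599958677
[ 0.3125 -0.3925  0.1668] [-179.9907   -0.0027   35.3265]
```

>>> {"fn": "carry_out", "kwargs": {
  "deltas": [
    [0,[30,-15,0],[0,0,0.04]],
    [0,[68,-33,0],[0,0,0.09]],
    [0,[106,-52,0],[0,0,0.14]],
    [0,[145,-70,0],[0,0,0.2]],
    [0,[183,-89,0],[0,0,0.26]],
    [0,[221,-107,0],[0,0,0.31]],
    [0,[260,-126,0],[0,0,0.36]],
    [0,[298,-145,0],[0,0,0.42]],
    [0,[337,-164,0],[0,0,0.47]],
    [0,[375,-182,0],[0,0,0.53]],
    [0,[410,-199,0],[0,0,0.58]],
    [0,[426.6,-207.3,0],[0,0,0.599]]
  ]
}}

```text
time_s: 11.6
tcp_pos: [0.5418, 0.0274, 0.1667]
eef_rot: [-180.0, -0.0, 1.1]
contact_force: [1.0, -0.3, -2.3]
gripper_width: 0.0155
gripper_force: 50.0
```

>>> {"fn": "carry_out", "kwargs": {
  "deltas": [
    [0,[0,0,20],[0,0,0]],
    [0,[0,0,40],[0,0,0]],
    [0,[0,0,46],[0,0,0]],
    [0,[0,0,46],[0,0,0]],
    [0,[0,0,46],[0,0,0]]
  ]
}}

```text
time_s: 12.1
tcp_pos: [0.5407, 0.0238, 0.1216]
eef_rot: [180.0, -0.0, 1.1]
contact_force: [-0.6, 0.8, -1.4]
gripper_width: 0.0158
gripper_force: 50.0
```

Run:
```python
from h import *
st=r.get_state(); print({k:np.round(st[k],4) for k in("tcp_pos","eef_rot","contact_force","moment","joints")})
p,d=r.capture("side");q,_=r.capture("top")
cv2.imwrite("pics/ins.png",np.hstack([cv2.resize(p[110:210,200:300,::-1],(400,400),interpolation=cv2.INTER_CUBIC),cv2.resize(q[130:230,140:240,::-1],(400,400))]))
```

```text
{'tcp_pos': array([0.5407, 0.0238, 0.1216]), 'eef_rot': array([ 1.799981e+02, -4.210000e-02,  1.083700e+00]), 'contact_force': array([-0.6464,  0.7557, -1.3539]), 'moment': array([-0.0529, -0.0868, -0.0321]), 'joints': array([ 2.32876e+01,  1.34212e+01, -2.44102e+01,  2.24000e-02,
       -5.21303e+01,  6.77823e+01])}
```

View pics/ins.png

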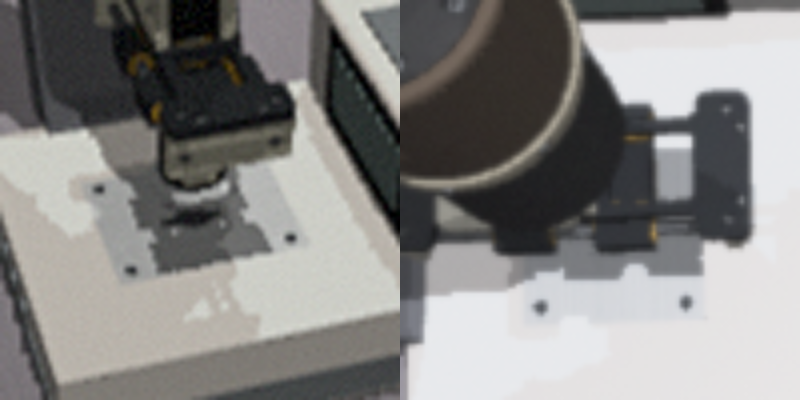

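The lamp hangs centred over the keyhole, with the flange at about (195,185) in the left panel. I'll go down slowly and watch the force.

>>> {"fn": "carry_out", "kwargs": {
  "deltas": [
    [0,[0,0,3],[0,0,0]],
    [0,[0,0,6],[0,0,0]],
    [0,[0,0,8],[0,0,0]],
    [0,[0,0,10],[0,0,0]],
    [0,[0,0,12],[0,0,0]],
    [0,[0,0,13],[0,0,0]],
    [0,[0,0,13],[0,0,0]]
  ]
}}

```text
time_s: 12.9
tcp_pos: [0.5401, 0.0233, 0.1078]
eef_rot: [180.0, 0.0, 1.0]
contact_force: [-0.3, -0.7, -1.6]
gripper_width: 0.0158
gripper_force: 50.0
```

>>> {"fn": "carry_out", "kwargs": {
  "deltas": [
    [0,[0,0,1.5],[0,0,0]],
    [0,[0,0,3],[0,0,0]],
    [0,[0,0,4.5],[0,0,0]],
    [0,[0,0,6],[0,0,0]],
    [0,[0,0,7.5],[0,0,0]],
    [0,[0,0,8.5],[0,0,0]],
    [0,[0,0,8.5],[0,0,0]]
  ]
}}

```text
time_s: 13.6
tcp_pos: [0.5401, 0.0233, 0.0993]
eef_rot: [180.0, 0.0, 1.0]
contact_force: [-0.4, 0.4, -1.3]
gripper_width: 0.0157
gripper_force: 50.0
```

>>> {"fn": "carry_out", "kwargs": {
  "deltas": [
    [0,[0,0,2],[0,0,0]],
    [0,[0,0,3.5],[0,0,0]],
    [0,[0,0,5],[0,0,0]],
    [0,[0,0,6],[0,0,0]],
    [0,[0,0,7],[0,0,0]],
    [0,[0,0,7],[0,0,0]]
  ]
}}

```text
time_s: 14.2
tcp_pos: [0.5405, 0.0234, 0.0928]
eef_rot: [180.0, -0.0, 1.1]
contact_force: [-1.3, 0.2, 5.8]
gripper_width: 0.0156
gripper_force: 50.0
```

>>> {"fn": "carry_out", "kwargs": {
  "deltas": [
    [0,[0,0,0.8],[0,0,0]],
    [0,[0,0,1.5],[0,0,0]],
    [0,[0,0,2],[0,0,0]],
    [0,[0,0,2],[0,0,0]],
    [0,[0,0,2],[0,0,0]]
  ]
}}

```text
time_s: 14.7
tcp_pos: [0.5405, 0.0234, 0.0914]
eef_rot: [-180.0, -0.1, 1.1]
contact_force: [-4.3, 1.2, 9.8]
gripper_width: 0.0158
gripper_force: 50.0
```

>>> {"fn": "carry_out", "kwargs": {
  "deltas": [
    [0,[0,0,0.5],[0,0,0]],
    [0,[0,0,1],[0,0,0]],
    [0,[0,0,1],[0,0,0]],
    [0,[0,0,1],[0,0,0]]
  ]
}}

```text
time_s: 15.1
tcp_pos: [0.5405, 0.0234, 0.0914]
eef_rot: [180.0, -0.1, 1.1]
contact_force: [-7.5, 0.7, 21.1]
gripper_width: 0.0154
gripper_force: 50.0
```

Flush: the last 1 mm of command added 11 N and z did not move. Now the twist, clockwise from above, which is +rz about the downward tool axis.

>>> {"fn": "carry_out", "kwargs": {
  "deltas": [
    [0,[-0.4,0,0],[0,0,0]],
    [0,[-0.4,0,0],[0,0,0.06]],
    [0,[-0.4,0,0],[0,0,0.12]],
    [0,[-0.4,0,0],[0,0,0.18]],
    [0,[-0.4,0,0],[0,0,0.24]],
    [0,[-0.4,0,0],[0,0,0.3]],
    [0,[-0.4,0,0],[0,0,0.36]],
    [0,[-0.4,0,0],[0,0,0.42]],
    [0,[-0.4,0,0],[0,0,0.42]]
  ],
  "squeeze": 60
}}

```text
time_s: 16.0
tcp_pos: [0.5417, 0.0242, 0.0914]
eef_rot: [-179.8, -0.2, -23.1]
contact_force: [-2.3, 3.2, 15.4]
gripper_width: 0.0155
gripper_force: 60.0
```

Run:
```python
from h import *
st=r.get_state(); print({k:np.round(st[k],4) for k in("tcp_pos","eef_rot","contact_force","moment","joints","gripper_width")})
```

```text
{'tcp_pos': array([0.5417, 0.0242, 0.0914]), 'eef_rot': array([-179.848 ,   -0.1952,  -23.0702]), 'contact_force': array([-2.3052,  3.1793, 15.4214]), 'moment': array([1.0848e+00, 1.1124e+00, 1.0000e-04]), 'joints': array([ 23.2995,  15.4325, -26.4242,   0.0491, -47.8986,  43.5977]), 'gripper_width': np.float64(0.0155)}
```

>>> {"fn": "carry_out", "kwargs": {
  "deltas": [
    [0,[0,0,0],[0,0,0.08]],
    [0,[0,0,0],[0,0,0.16]],
    [0,[0,0,0],[0,0,0.24]],
    [0,[0,0,0],[0,0,0.32]],
    [0,[0,0,0],[0,0,0.4]],
    [0,[0,0,0],[0,0,0.48]],
    [0,[0,0,0],[0,0,0.56]],
    [0,[0,0,0],[0,0,0.64]],
    [0,[0,0,0],[0,0,0.72]],
    [0,[0,0,0],[0,0,0.8]],
    [0,[0,0,0],[0,0,0.88]],
    [0,[0,0,0],[0,0,0.94]]
  ]
}}

```text
time_s: 17.2
tcp_pos: [0.5425, 0.0248, 0.0915]
eef_rot: [-179.7, 0.0, -77.0]
contact_force: [0.7, 5.1, 12.3]
gripper_width: 0.0153
gripper_force: 60.0
```

Run:
```python
from h import *
st=r.get_state(); print({k:np.round(st[k],4) for k in("tcp_pos","eef_rot","contact_force","moment","joint_torque","gripper_width")})
```

```text
{'tcp_pos': array([0.5425, 0.0248, 0.0915]), 'eef_rot': array([-1.796633e+02,  2.740000e-02, -7.696040e+01]), 'contact_force': array([ 0.6634,  5.0987, 12.342 ]), 'moment': array([1.8132, 0.4092, 0.2354]), 'joint_torque': array([ -2.8703, -38.8622,  18.1121,   4.6809,  -0.3266,   0.4713]), 'gripper_width': np.float64(0.0153)}
```

>>> {"fn": "carry_out", "kwargs": {
  "deltas": [
    [0,[0,0,0.7],[0,0,0]],
    [0,[0,0,0.7],[0,0,0.03]],
    [0,[0,0,0.7],[0,0,0.06]],
    [0,[0,0,0.7],[0,0,0.09]],
    [0,[0,0,0.7],[0,0,0.12]],
    [0,[0,0,0.7],[0,0,0.12]]
  ]
}}

```text
time_s: 17.8
tcp_pos: [0.5427, 0.0248, 0.0915]
eef_rot: [-179.6, 0.1, -83.7]
contact_force: [-1.8, 5.3, 19.3]
gripper_width: 0.0161
gripper_force: 60.0
```

Run:
```python
from h import *
st=r.get_state(); print({k:np.round(st[k],4) for k in("tcp_pos","eef_rot","contact_force","moment","joint_torque","gripper_width")})
```

```text
{'tcp_pos': array([0.5427, 0.0248, 0.0915]), 'eef_rot': array([-1.796337e+02,  6.100000e-02, -8.369220e+01]), 'contact_force': array([-1.7879,  5.2679, 19.3227]), 'moment': array([1.9313, 1.0822, 0.1645]), 'joint_torque': array([ -3.2012, -36.2988,  17.2239,   4.4172,   0.3353,  -0.5994]), 'gripper_width': np.float64(0.0161)}
```

>>> {"fn": "carry_out", "kwargs": {
  "deltas": [
    [0,[0,0,0],[0,0,0.03]],
    [0,[0,0,0],[0,0,0.05]],
    [0,[0,0,0],[0,0,0.05]],
    [0,[0,0,0],[0,0,0.05]]
  ]
}}

```text
time_s: 18.2
tcp_pos: [0.5428, 0.0248, 0.0915]
eef_rot: [-179.6, 0.1, -86.5]
contact_force: [-2.3, 4.4, 17.5]
gripper_width: 0.0157
gripper_force: 60.1
```

Run:
```python
from h import *
st=r.get_state(); print({k:np.round(st[k],4) for k in("tcp_pos","eef_rot","contact_force","moment","joint_torque","gripper_width")})
p,d=r.capture("side")
cv2.imwrite("pics/end.png",np.hstack([cv2.resize(p[110:200,200:290,::-1],(400,400),interpolation=cv2.INTER_CUBIC),cv2.resize(p[...,::-1],(400,400))]))
```

```text
{'tcp_pos': array([0.5428, 0.0248, 0.0915]), 'eef_rot': array([-1.796345e+02,  7.830000e-02, -8.649280e+01]), 'contact_force': array([-2.2729,  4.4079, 17.4739]), 'moment': array([1.8527, 0.9736, 0.3215]), 'joint_torque': array([ -3.1368, -36.4019,  17.2097,   4.3037,   0.26  ,  -0.3189]), 'gripper_width': np.float64(0.0157)}
```

View pics/end.png

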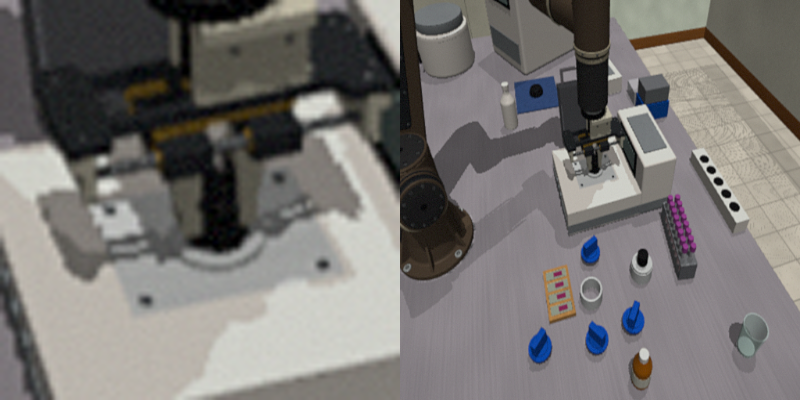

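The picture shows the flange flush on the plate at about (220,245) in the left panel, the bar in the fingers, and the cover still upright. One small extra turn will confirm the stop.

>>> {"fn": "carry_out", "kwargs": {
  "deltas": [
    [0,[0,0,0.2],[0,0,0.03]],
    [0,[0,0,0.2],[0,0,0.05]],
    [0,[0,0,0.2],[0,0,0.05]],
    [0,[0,0,0.2],[0,0,0.05]]
  ]
}}

```text
time_s: 18.65
tcp_pos: [0.5429, 0.0248, 0.0915]
eef_rot: [-179.6, 0.1, -89.3]
contact_force: [-1.8, 4.9, 19.7]
gripper_width: 0.0156
gripper_force: 60.3
```

Run:
```python
from h import *
for i in range(3):
    st=r.get_state(); print({k:np.round(st[k],4) for k in("tcp_pos","eef_rot","contact_force","moment","gripper_width")}, st["joint_torque"][5]); r.capture("side")
```

```text
{'tcp_pos': array([0.5429, 0.0248, 0.0915]), 'eef_rot': array([-1.796242e+02,  8.210000e-02, -8.929810e+01]), 'contact_force': array([-1.7999,  4.9161, 19.6522]), 'moment': array([1.8996, 1.1124, 0.7162]), 'gripper_width': np.float64(0.0156)} -0.786944255232811
{'tcp_pos': array([0.5429, 0.0248, 0.0915]), 'eef_rot': array([-1.796249e+02,  8.240000e-02, -8.929860e+01]), 'contact_force': array([-1.9327,  5.9898, 18.9928]), 'moment': array([1.8491, 1.1727, 0.7594]), 'gripper_width': np.float64(0.0159)} -0.7690129056572914
{'tcp_pos': array([0.5429, 0.0248, 0.0915]), 'eef_rot': array([-1.796249e+02,  8.410000e-02, -8.929900e+01]), 'contact_force': array([-2.0849,  4.1293, 18.4395]), 'moment': array([1.8749, 1.0883, 0.78  ]), 'gripper_width': np.float64(0.0158)} -0.7652720063924789
```

The turning moment rose to about 0.76 N m, well above the spring's 0.05–0.15 N m, so the module is at the stop. It is pressed flush with about 19 N and everything is steady.

```bash
python3 -c "
from plant import r
print(r.close_job())"
```

```text
the job is handed in; nothing more can be done
None
```

I opened the cover to about 105°, pushed the lamp module in flush and turned it clockwise to the stop, then handed the job in at about 19 s with the gripper still holding it pressed and turned; I touched none of the bystanders.

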